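Fill the sample box and sweep the check bar over it

ROBOT

A 6-joint arm with a two-finger parallel gripper is mounted at the origin on a cart in front of the work surface, level with it; the furniture and walls round the work are solid. World frame = base frame: x ahead of the robot, y to its left, z up, the work surface at z = 0. Lengths are in m, angles in rad, forces in N, time in s.
With the tool pointing down it reaches from about 0.25 to 0.775 m from the base axis. Payload 4 kg.
Tool frame: the origin (TCP) lies on the centre line of the jaws, within the pads' length; the fingertips stand 19 mm ahead of it and the grasp point (between the pads) is the TCP; x points along the fingers, z is the direction in which the jaws open and shut, and the axes are right-handed (so a half turn about x gives the same grasp; the last joint's range is limited). The gripper opens to 94 mm and grips with 3 to 60 N. Pads are 16 mm wide; open, the fingers measure 119 mm over their backs; the gripper's body (75 mm by 177 mm) begins 78 mm behind the grasp point.
Start: joints at [1.02, 0.087, 1.371, -0, 1.684, -0.103], TCP at [0.238, 0.496, 0.225] pointing down, gripper open.
Joint ranges: [-3.1, 3.1], [-0.76, 2.03], [0.27, 2.55], [-1.08, 4.22], [0.17, 2.65], [-2.57, 2.57]. Speed limits (rad/s): [2.79, 2.79, 3.14, 3.14, 3.14, 3.14].

INTERFACE

Orientations are given as [roll, pitch, yaw] about the fixed x, y, z axes, in that order (R = Rz(yaw) Ry(pitch) Rx(roll)).
In Python, from bench import robot, snapshot, camera_params gives the robot as it stands.
- The arm moves only by the tool step_arm, never from a script. Its argument "motion" is text: rows parted by semicolons, each of 7 numbers parted by spaces: the opening in per cent of the stroke, from 0 (shut) to 100 (fully open), then the shift along the tool's x, y, z in cm, then the turn, a rotation vector about the tool's x, y, z in rad. A call has 1 to 20 rows; each row shifts and turns the commanded pose from where the row before left it, along the tool's axes as they then stand; what a row does not reach is not made up. A row lasts 1/12 s, in which the tool goes at most 41.7 mm and 7.16 degrees, less where a joint would pass 70% of its speed; a pose out of reach is approached as far as the arm can. A call with a gripper value outside its range is refused whole. The fingers move at their own pace and stop on an object; the grip force is fixed at half the most. Time passes only in rows, so rows that do not move let the fingers close. It gives the time, the measured TCP pose, the force and the opening at its end, in the units of the state.
- robot.get_obs(): the state, without advancing time (a new reading comes with each control period).
- snapshot(name): name is "side" or "top"; returns the picture (400x640x3 uint8, red, green, blue); there is no depth.
- camera_params(name): a dict with "fx", "fy", "cx", "cy" (pixels), "R" (3x3) and "t" (3): a world point X has camera coordinates R X + t. Camera axes: x right, y down, z forward; pixel columns grow to the right and rows downward; lengths in m; the calibration is good to about 2 mm. A picture is of the moment at which its call begins. camera_params takes no time and is no camera call.
- robot.close_job(): hands the job in, once; it reports no verdict.
The state is a dict: "time": time; "joint_positions": joint angles; "qvel": joint speeds; "joint_torque": joint torques, N m; "tool_pos": TCP position; "ee_rot": TCP orientation; "wrist_force": force on the tool from outside, world axes, zero at the start; "wrist_torque": the same for the moment, N m; "width": finger opening in m.
Only numpy, scipy, OpenCV 4.12 (cv2) and the standard library are available. Lean on these libraries where they do the work, as an engineer would, in place of code of your own. Each camera call takes 0.05 s, during which the arm holds its last target.

TASK

One cell of the sample packing box is still empty; only a cork pad lies in it. Of the three loose pots standing nearest the box, take the one that will not stick out above the rim, lower it gently and upright onto the middle of the pad and let go. Then check the filled box by sliding the bar with the red knob right across it, from the end where it is parked to the stop at the other end; leave the other pots where they stand.

Things in the scene. Friction and masses are not known exactly. Their poses are not given: they have to be found in the camera images.
- packing_box: Fixed open plywood box, 146 (x) x 310 (y) mm, rim 57 mm up. Origin: centre of its underside; y along it (robot's left). Walls and floor 5 mm. Three cells in a row, centred at y = -81, 0, +81 mm, each 136 (x) x at least 76 (y) mm inside, 46 mm high dividers; 34 mm of flat deck at each end. Two cells hold a low pot or bowl, the third only the cork pad.
- check_bar (a joint): Travel of the check bar along the box's +y in m: 0 parked over the deck at the -y end, 0.276 at the stop at the +y end. Friction about 1.5 N. The aluminium bar lies across the box (168 mm long, 24 mm wide, 12 mm high), its underside 1.5 mm above the rim, and jams on anything that sticks out.
- bar_knob (a point): Centre of the top face of the red knob on the middle of the check bar, 107 mm above the work surface; moves with the bar. Round upright knob, 24 mm across over its upper 27 mm, 36 mm high above the bar's top; pinch it from above.
- cork_pad: Loose cork pad on the floor of the empty cell, 128 (x) x 70 (y) x 3 mm; origin: centre of its underside, x and y along those of the box. Its top is 8 mm above the work surface.
- brown_pot: Dark brown round-bellied pot, 58 mm across at its widest (about 22 mm up), 46 mm high. Its origin is the centre of its underside, z up. Round about z, open on top, 60 g.
- blue_pot: Dark blue conical pot, 59 mm across at the rim, 55 mm high. Its origin is the centre of its underside, z up. Round about z, open on top, 60 g.
- flowerpot: Orange flowerpot with a collar, 56 mm across, 60 mm high. Its origin is the centre of its underside, z up. Round about z, open on top, 60 g.
- cream_pot: Cream round-bellied pot packed in a cell and bedded fast there of the box, 58 mm across, 46 mm high. Its origin is the centre of its underside, z up. Round about z, open on top, 60 g.
- green_bowl: Pale green bowl packed in a cell and bedded fast there of the box, 64 mm across, 30 mm high. Its origin is the centre of its underside, z up. Round about z, open on top, 60 g.
There are look-alikes about, which are no part of the job. Leave any yellow look-alike of the brown_pot alone.

How it is judged:
On the way, in this order (a step that is already met when the one before it is completed fails the run):
1. the brown pot stands released and upright on the pad, the bar still parked (horizontal distance between brown_pot and cork_pad below 0.025 m and z of brown_pot in the frame of packing_box between 0.003 and 0.013 m and angle between brown_pot's own z axis and vertical below 0.15 rad and contact force between the fingers and brown_pot below 0.1 N and linear speed of brown_pot below 0.02 m/s and value of joint check_bar below 0.03 m), for 0.2 s.
2. the bar has been swept to the far end (value of joint check_bar above 0.262 m), for 0.2 s.
At the end, for the whole second after the job is handed in: The brown pot stands on the cork pad in the box, released and at rest, within 25 mm of the pad's centre and 8 degrees of upright, below the rim; the check bar is within 14 mm of its far stop; the blue pot and the orange flowerpot stand upright (horizontal distance between brown_pot and cork_pad below 0.025 m and z of brown_pot in the frame of packing_box between 0.003 and 0.013 m and angle between each of brown_pot, blue_pot, flowerpot's own z axis and vertical below 0.15 rad and contact force between the fingers and brown_pot below 0.1 N and linear speed of brown_pot below 0.02 m/s and value of joint check_bar above 0.262 m); the robot touches nothing.
It fails at once if the blue pot is shifted by more than 20 mm (distance of blue_pot from where it was at the start of the episode above 0.02 m).
It fails at once if the orange flowerpot is shifted by more than 20 mm (distance of flowerpot from where it was at the start of the episode above 0.02 m).
It fails at once if the pot is dropped into the box from more than 25 mm (contact force between the fingers and brown_pot below 0.02 N and z of brown_pot in the frame of packing_box above 0.033 m and horizontal distance between brown_pot and cork_pad below 0.06 m).
It also fails if it takes over 48 s, if anything falls off the work surface, if the arm or the gripper's body presses on something with over 40 N, if the wrist force passes 120 N, or if a joint passes its speed limit or range.

## Working session

There is one attempt and no reset: what is moved stays moved. The work goes in short steps, Python scripts to look and compute and a tool call to move; the robot and the scene stay as the last step left them, time stands still between calls to the robot, and variables do not carry over. Pictures are saved under pics/ and viewed, and the job is handed in when it is done.

Besides the shell and the picture viewer there is one more tool, called after "Call:" by a JSON object that holds its "api" and its "payload", one argument or row to a line. step_arm: Moves the arm, as the interface text tells. Its arguments: {"type":"object","properties":{"motion":{"type":"string"}},"required":["motion"]}

```bash
ls; mkdir -p pics; python3 - <<'E'
from bench import robot, snapshot, camera_params
import cv2
for n in ("side","top"):
    im=snapshot(n); cv2.imwrite(f"pics/{n}0.png",im[:,:,::-1])
    print(n,camera_params(n))
o=robot.get_obs()
for k,v in o.items(): print(k,v)
E
```

```text
pics
side {'fx': 471.0448750246825, 'fy': 471.0448750246825, 'cx': 311.51962705424546, 'cy': 194.91614637846342, 'R': array([[ 0.99851766, -0.0531841 , -0.0115731 ],
       [-0.04348934, -0.65173034, -0.7572029 ],
       [ 0.03272862,  0.75658378, -0.6530772 ]]), 't': array([-0.57706605,  0.25120418,  0.71900033])}
top {'fx': 455.8008678057309, 'fy': 455.8008678057309, 'cx': 321.1273721977787, 'cy': 203.89033919532915, 'R': array([[ 0.00334526, -0.99999282,  0.00178162],
       [-0.99735865, -0.00346571, -0.07255148],
       [ 0.07255714, -0.00153421, -0.99736308]]), 't': array([0.19284285, 0.5679974 , 1.04068757])}
time 0.1
joint_positions [ 1.01991251e+00  8.78876256e-02  1.37208928e+00  7.03859784e-06
  1.68358950e+00 -1.03119622e-01]
qvel [-7.24766303e-05 -1.61006551e-03 -3.74231328e-03 -6.43712889e-04
 -9.62071887e-05  3.66698021e-04]
joint_torque [ 2.98603642e-03 -3.41252196e+01 -3.03301585e+01  7.19824503e-02
  3.04094155e-02 -8.80690823e-05]
tool_pos [0.23789802 0.49538818 0.22342463]
ee_rot [ 3.03492883  1.56882255 -2.12522355]
wrist_force [ 0.0845523  -0.13807106 -0.82545757]
wrist_torque [ 0.01864887 -0.00272058 -0.00730741]
width 0.09400473123371526
```

View pics/side0.png

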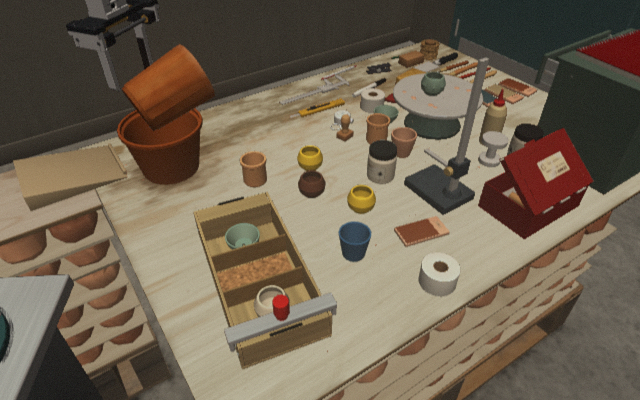

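View pics/top0.png

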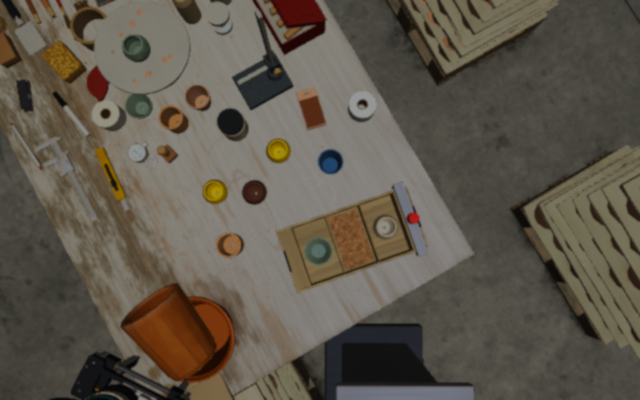

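Both views show the box with the cork pad in its middle cell: top about (352,238), side (255,270). The brown pot is at top (254,191), side (312,183), with a yellow look-alike beside it. The bar is parked with its red knob at top (413,218). Next I'll segment and triangulate.

```bash
cat > h.py <<'E'
import numpy as np, cv2
from scipy.spatial.transform import Rotation as Ro
from bench import robot, snapshot, camera_params
def ray(n,uv):
    c=camera_params(n); d=np.array([(uv[0]-c['cx'])/c['fx'],(uv[1]-c['cy'])/c['fy'],1.])
    R=c['R']; return -R.T@c['t'], R.T@d
def plane(n,uv,z):
    o,d=ray(n,uv); return o+d*(z-o[2])/d[2]
def proj(n,X):
    c=camera_params(n); p=c['R']@np.array(X,float)+c['t']; return np.array([c['fx']*p[0]/p[2]+c['cx'],c['fy']*p[1]/p[2]+c['cy']])
def tri(a,b):
    o1,d1=ray('side',a);o2,d2=ray('top',b)
    s=np.linalg.lstsq(np.c_[d1,-d2],o2-o1,rcond=None)[0]
    p=o1+s[0]*d1;q=o2+s[1]*d2
    return (p+q)/2,np.linalg.norm(p-q)
def obs():
    o=robot.get_obs(); 
    R=Ro.from_euler('xyz',o['ee_rot']).as_matrix()
    print('t',round(o['time'],2),'tcp',o['tool_pos'].round(4) if hasattr(o['tool_pos'],'round') else o['tool_pos'],'w',round(o['width'],4)); print(R.round(3)); return o,R
E
python3 - <<'E'
from h import *
s=cv2.imread('pics/side0.png');t=cv2.imread('pics/top0.png')
cv2.imwrite('pics/sbox.png',cv2.resize(s[180:370,180:380],None,fx=3,fy=3,interpolation=cv2.INTER_CUBIC)[:600])
cv2.imwrite('pics/tbox.png',cv2.resize(t[140:300,230:440],None,fx=3.5,fy=3.5,interpolation=cv2.INTER_CUBIC))
for n,im in(('side',s),('top',t)):
    hsv=cv2.cvtColor(im,cv2.COLOR_BGR2HSV)
    m=cv2.inRange(hsv,(0,150,80),(6,255,255))|cv2.inRange(hsv,(172,150,80),(180,255,255))
    k,l,st,ce=cv2.connectedComponentsWithStats(m)
    for i in range(1,k):
        if st[i,4]>15: print(n,'red',st[i],ce[i].round(1))
    c={'side':(312,183),'top':(254,191)}[n]; print(hsv[c[1]-8:c[1]+12:3,c[0]])
obs()
E
```

```text
side red [ 578   30   62   46 1384] [619.   51.9]
side red [461  72  15   6  33] [467.7  74.8]
side red [494  89  11  17  92] [499.7  99.7]
side red [385  94   9   8  41] [389.9  97.7]
side red [ 504  128   89   88 3757] [546.9 170.9]
side red [273 295  16  25 331] [280.5 306.5]
[[ 16 112  50]
 [ 12 129  71]
 [ 10 128  82]
 [ 10 142  90]
 [ 10 121  84]
 [  9 129  87]
 [ 12 109  63]]
top red [57  0  5  7 18] [58.9  2.9]
top red [ 87  67  20  32 431] [96.1 83.3]
top red [408 212  11  11  92] [413.2 217.7]
[[  8 157  52]
 [  9 168  56]
 [  9 152  62]
 [  9 101  71]
 [  8 139  64]
 [  9 156  62]
 [  8 167  49]]
t 0.1 tcp [0.2379 0.4954 0.2234] w 0.094
[[-0.001 -0.901  0.433]
 [-0.002  0.433  0.901]
 [-1.     0.    -0.002]]
```

View pics/sbox.png

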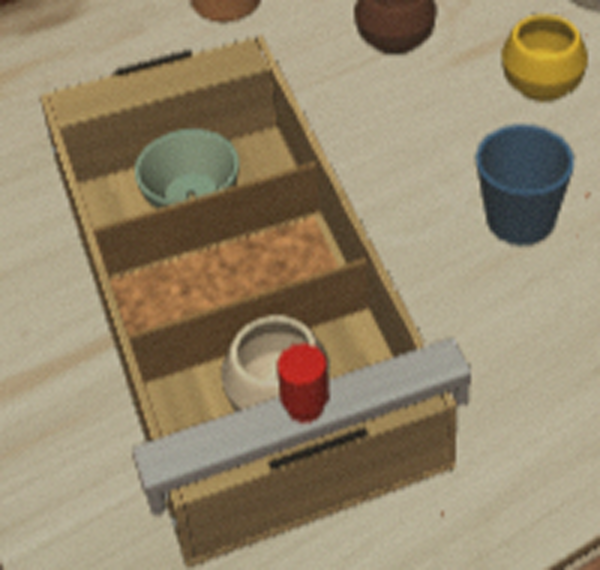

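View pics/tbox.png

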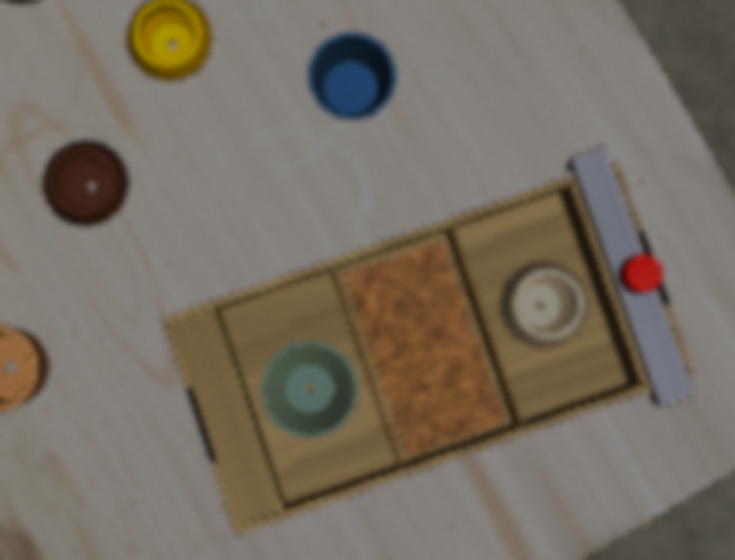

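```bash
python3 - <<'E'
from h import *
s=cv2.imread('pics/side0.png');t=cv2.imread('pics/top0.png')
A=tri((193.5,212.5),(298,292));B=tri((267.3,192.8),(277.1,232));print('corners',A,B)
d=B[0]-A[0];print('width',np.linalg.norm(d[:2]),'yaw',np.arctan2(d[1],d[0]))
for n,im,c in(('side',s,(312,183)),('top',t,(254,191))):
    hsv=cv2.cvtColor(im,cv2.COLOR_BGR2HSV)
    m=cv2.inRange(hsv,(0,80,20),(18,255,110))
    k,l,st,ce=cv2.connectedComponentsWithStats(m)
    for i in range(1,k):
        if np.hypot(*(ce[i]-c))<15 and st[i,4]>30:
            print(n,'brown',st[i],ce[i].round(1)); cs=cv2.findContours((l==i).astype(np.uint8),0,2)[0]
            print(cv2.minEnclosingCircle(max(cs,key=len)))
# cork
hsv=cv2.cvtColor(t,cv2.COLOR_BGR2HSV)
for p in((352,238),(345,250),(330,245),(300,225)): print(hsv[p[1],p[0]])
blur=cv2.GaussianBlur(t,(5,5),0); h2=cv2.cvtColor(blur,cv2.COLOR_BGR2HSV)
m=cv2.inRange(h2,(6,100,80),(15,255,255)); m[:200]=0;m[280:]=0;m[:,:320]=0;m[:,385:]=0
m=cv2.morphologyEx(m,cv2.MORPH_CLOSE,np.ones((5,5)))
k,l,st,ce=cv2.connectedComponentsWithStats(m);i=1+np.argmax(st[1:,4]);print(st[i],ce[i])
r=cv2.minAreaRect(np.argwhere(l==i)[:,::-1].astype(np.float32));print(r)
print('padc',plane('top',r[0],.008),plane('top',ce[i],.008))
bp=np.array([plane('top',q,.008) for q in cv2.boxPoints(r)]);print(bp.round(4))
cv2.imwrite('pics/m.png',cv2.resize(m[180:300,300:400],None,fx=4,fy=4))
E
```

```text
corners (array([0.36956867, 0.24570455, 0.05549602]), np.float64(0.002111962133923485)) (array([0.50441825, 0.29361772, 0.05503394]), np.float64(0.006261934192847964))
width 0.14310863445328595 yaw 0.3413959209998571
side brown [298 170  27  28 568] [311.2 183.3]
((311.0248107910156, 183.36944580078125), 13.962236404418945)
top brown [243 181  23  23 411] [254.  191.9]
((254.15672302246094, 191.94775390625), 11.539658546447754)
[ 14 160 110]
[ 14 156 124]
[42 47 97]
[ 19 118  91]
[ 329  210   45   59 1587] [350.87649653 239.01386263]
((350.8146667480469, 239.010986328125), (54.6696891784668, 29.476755142211914), 70.64100646972656)
padc [0.4859925  0.12493701 0.008     ] [0.48598626 0.12479216 0.008     ]
[[0.5348 0.1789 0.008 ]
 [0.558  0.1134 0.008 ]
 [0.4375 0.0714 0.008 ]
 [0.4147 0.1363 0.008 ]]
```

```bash
python3 - <<'E'
from h import *
print('brown tri',tri((311.1,183.4),(254.1,191.9)))
for z in(0,.022,.046): print(z,plane('top',(254.1,191.9),z),plane('side',(311.1,183.4),z))
print('diam', plane('top',(242.5,192),.022)-plane('top',(265.5,192),.022))
print('knob tri rough',tri((280.5,299),(413.2,217.5)), plane('top',(413.2,217.5),.107))
# yellow near
t=cv2.imread('pics/top0.png');hsv=cv2.cvtColor(t,cv2.COLOR_BGR2HSV);m=cv2.inRange(hsv,(20,150,60),(32,255,255))
k,l,st,ce=cv2.connectedComponentsWithStats(m)
for i in range(1,k):
    if st[i,4]>100: print(ce[i],plane('top',ce[i],.022))
print('flower',plane('top',(230,245),.06),'blue',plane('top',(330,161),.05))
E
```

```text
brown tri (array([0.5950659 , 0.35015691, 0.02781248]), np.float64(0.0019203332061088567))
0 [0.59684778 0.3541677  0.        ] [0.59746721 0.38418221 0.        ]
0.022 [0.59467583 0.3509505  0.022     ] [0.59632649 0.3573974  0.022     ]
0.046 [0.59230644 0.34744083 0.046     ] [0.59508206 0.32817762 0.046     ]
diam [-0.00018856  0.05354141  0.        ]
knob tri rough (array([ 0.53390641, -0.00133805,  0.10793001]), np.float64(0.002693527140593709)) [ 0.53260578 -0.0016552   0.107     ]
[64.73605948 64.50557621] [0.89704163 0.80485767 0.022     ]
[277.99299065 150.32009346] [0.69279175 0.29632394 0.022     ]
[109.7029703 172.9529703] [0.63791694 0.68854835 0.022     ]
[214.55280899 191.31685393] [0.59571554 0.44302686 0.022     ]
flower [0.47201544 0.39735546 0.06      ] blue [0.66325356 0.17493308 0.05      ]
```

```bash
python3 - <<'E'
from h import *
print('tcp px',proj('top',[.238,.495,.223]),proj('side',[.238,.495,.223]),proj('side',[.238,.495,.204]))
print('bigpot top end tri',tri((185,47),(160,285)),tri((213,90),(215,350)),tri((167,85),(168,332)))
E
python3 - <<'E'
import cv2
s=cv2.imread('pics/side0.png');t=cv2.imread('pics/top0.png')
import numpy as np
a=cv2.resize(s[0:200,0:260],None,fx=3,fy=3);b=cv2.resize(t[270:400,50:260],None,fx=3.5,fy=3.5)
cv2.imwrite('pics/a.png',a);cv2.imwrite('pics/b.png',b)
E
```

```text
tcp px [156.80012348 374.64490182] [129.97230254  71.39125204] [132.40631984  79.97492956]
bigpot top end tri (array([0.3856472 , 0.46883461, 0.28262151]), np.float64(0.04309717891879324)) (array([0.3546231 , 0.3849449 , 0.24526809]), np.float64(0.12984396788870073)) (array([0.30857573, 0.48583807, 0.19465791]), np.float64(0.0008151689960741556))
```

View pics/a.png

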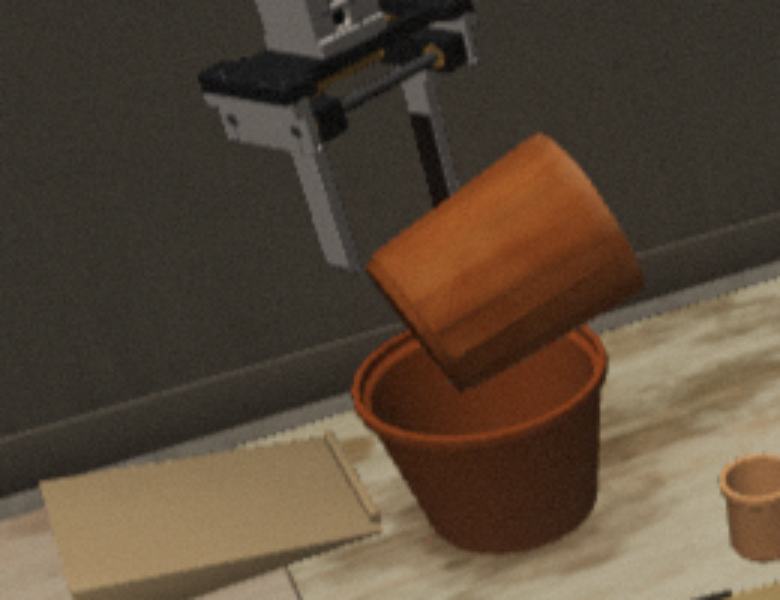

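View pics/b.png

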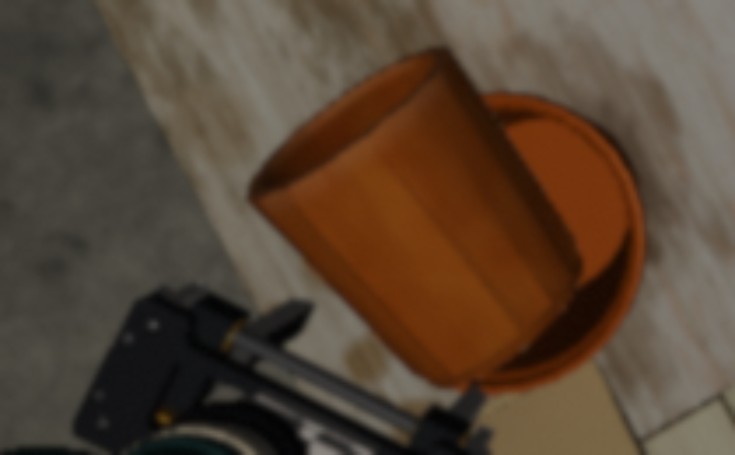

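The pot leaning in the planter reaches about z=0.28 and lies right between the gripper and the work. I'll go straight up first and then over it.

Call:
{"api": "step_arm", "payload": {
  "motion": "100 -1.5 0 0 0 0 0;100 -2.5 0 0 0 0 0;100 -2.5 0 0 0 0 0;100 -2.5 0 0 0 0 0;100 -2.5 0 0 0 0 0;100 -2.5 0 0 0 0 0;100 -2.5 0 0 0 0 0;100 -2 0 0 0 0 0;100 -1.5 0 0 0 0 0;100 0 0 0 0 0 0"
}}

```text
time: 0.93
tool_pos: [0.2384, 0.4962, 0.4279]
ee_rot: [-0.098, 1.565, 1.025]
wrist_force: [0.1, -0.4, 0.4]
width: 0.0935
```

Call:
{"api": "step_arm", "payload": {
  "motion": "100 0 -1.2 -0.35 0 0 0;100 0 -2.4 -0.7 0 0 0;100 0 -2.4 -0.7 0 0 0;100 0 -2.4 -0.7 0 0 0;100 0 -2.4 -0.7 0 0 0;100 0 -2.4 -0.7 0 0 0;100 0 -2.4 -0.7 0 0 0;100 0 -2.4 -0.7 0 0 0;100 0 -2.4 -0.7 0 0 0;100 0 -2.4 -0.7 0 0 0;100 0 -2.4 -0.7 0 0 0;100 0 -2.4 -0.7 0 0 0;100 0 -2.4 -0.7 0 0 0;100 0 -1.2 -0.35 0 0 0;100 0 0 0 0 0 0"
}}

```text
time: 2.18
tool_pos: [0.4816, 0.2764, 0.4218]
ee_rot: [2.571, 1.566, -2.594]
wrist_force: [-0.3, -0.2, -0.2]
width: 0.0939
```

```bash
python3 -c "
from h import *
o,R=obs();print(np.round(o['joint_positions'],2))"
```

```text
t 2.18 tcp [0.4816 0.2764 0.4218] w 0.0939
[[-0.004 -0.9    0.437]
 [-0.002  0.437  0.9  ]
 [-1.     0.002 -0.004]]
[ 0.42  0.15  0.9  -0.    2.09 -0.7 ]
```

Call:
{"api": "step_arm", "payload": {
  "motion": "100 1.5 0 0 0.08 0 0;100 2.5 0 0 0.1 0 0;100 2.5 0 0 0.1 0 0;100 2.5 0 0 0.1 0 0;100 2.5 0 0 0.1 0 0;100 2.5 0 0 0.1 0 0;100 2.5 0 0 0.1 0 0;100 2.5 0 0 0.1 0 0;100 2 0 0 0 0 0;100 1 0 0 0 0 0;100 0 0 0 0 0 0;100 0 0 0 0 0 0"
}}

```text
time: 3.18
tool_pos: [0.4794, 0.2791, 0.2045]
ee_rot: [2.684, 1.57, 3.028]
wrist_force: [-0.1, 0.0, 0.6]
width: 0.0944
```

```bash
python3 -c "
from h import *
o,R=obs();print(np.round(o['joint_positions'],2)); print('to brown, tool axes cm',(R.T@(np.array([.595,.350,.12])-o['tool_pos'])*100).round(2))"
```

```text
t 3.18 tcp [0.4794 0.2791 0.2045] w 0.0944
[[-0.001 -0.337  0.941]
 [ 0.     0.941  0.337]
 [-1.     0.    -0.001]]
[0.42 0.1  1.39 0.   1.65 0.08]
to brown, tool axes cm [ 8.44  2.77 13.28]
```

Call:
{"api": "step_arm", "payload": {
  "motion": "100 0.5 0.2 1.2 0 0 0;100 1 0.4 2.4 0 0 0;100 1 0.5 2.4 0 0 0;100 1 0.5 2.4 0 0 0;100 1 0.5 2.4 0 0 0;100 1 0.5 1.5 0 0 0;100 0.9 0.2 1 0 0 0;100 0 0 0 0 0 0;100 0 0 0 0 0 0"
}}

```text
time: 3.93
tool_pos: [0.5962, 0.3502, 0.1413]
ee_rot: [0.202, 1.57, 0.545]
wrist_force: [0.1, -0.1, 0.0]
width: 0.0935
```

```bash
python3 - <<'E'
from h import *
o,R=obs(); print((R.T@(np.array([.595,.350,.024])-o['tool_pos'])*100).round(2))
s=snapshot('side')[:,:,::-1];t=snapshot('top')[:,:,::-1]
cv2.imwrite('pics/ap.png',np.vstack([cv2.resize(s[70:220,230:430],None,fx=2,fy=2),cv2.resize(t[140:270,180:380],None,fx=2,fy=2)]))
E
```

```text
t 3.93 tcp [0.5962 0.3502 0.1413] w 0.0935
[[ 0.001 -0.337  0.942]
 [ 0.     0.942  0.337]
 [-1.     0.     0.001]]
[11.73  0.02 -0.12]
```

View pics/ap.png

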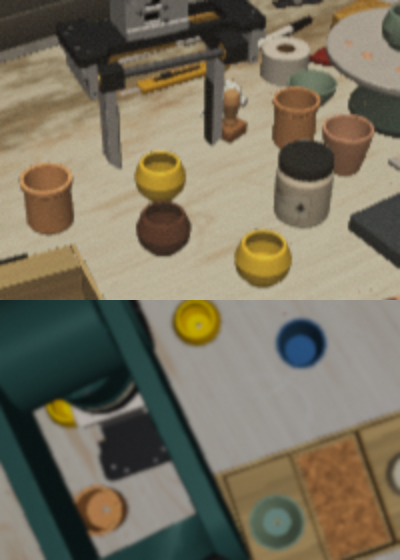

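The jaws straddle the brown pot in the side view (fingers at about crop columns 112 and 213, pot at 163). Descending.

Call:
{"api": "step_arm", "payload": {
  "motion": "100 1 0 0 0 0 0;100 2 0 0 0 0 0;100 2 0 0 0 0 0;100 2 0 0 0 0 0;100 1.6 0 0 0 0 0;100 1.2 0 0 0 0 0;100 1 0 0 0 0 0;100 0.8 0 0 0 0 0;100 0 0 0 0 0 0;100 0 0 0 0 0 0"
}}

```text
time: 4.87
tool_pos: [0.5959, 0.3498, 0.0247]
ee_rot: [0.266, 1.57, 0.609]
wrist_force: [-0.3, 1.1, 0.7]
width: 0.0942
```

```bash
python3 - <<'E'
from h import *
o,R=obs(); print(o['wrist_force'])
s=snapshot('side')[:,:,::-1]
cv2.imwrite('pics/dn.png',cv2.resize(s[100:220,230:430],None,fx=4,fy=4,interpolation=2))
E
```

```text
t 4.87 tcp [0.5959 0.3498 0.0247] w 0.0942
[[ 0.    -0.336  0.942]
 [ 0.     0.942  0.336]
 [-1.     0.     0.   ]]
[-0.28316557  1.05671632  0.68086989]
```

View pics/dn.png

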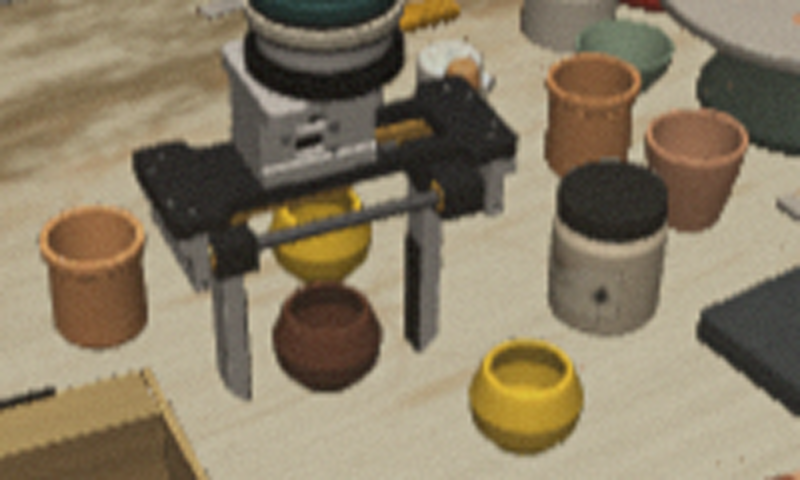

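The fingers stand one on each side of the brown pot, clear of everything else, with the tips' midpoint on its base centre. Closing.

Call:
{"api": "step_arm", "payload": {
  "motion": "60 0 0 0 0 0 0;60 0 0 0 0 0 0;60 0 0 0 0 0 0;40 0 0 0 0 0 0;40 0 0 0 0 0 0;40 0 0 0 0 0 0;40 0 0 0 0 0 0;40 0 0 0 0 0 0"
}}

```text
time: 5.58
tool_pos: [0.5958, 0.3498, 0.0246]
ee_rot: [0.713, 1.571, 1.056]
wrist_force: [-0.3, 0.1, 0.9]
width: 0.0555
```

Call:
{"api": "step_arm", "payload": {
  "motion": "40 0 0 0 0 0 0;40 -0.5 0 0 0 0 0;40 -1 0 0 0 0 0;40 -1 0 0 0 0 0;40 -0.5 0 0 0 0 0;40 0 0 0 0 0 0"
}}

```text
time: 6.08
tool_pos: [0.5973, 0.3505, 0.0578]
ee_rot: [0.114, 1.566, 0.457]
wrist_force: [0.0, 0.8, -0.4]
width: 0.0555
```

```bash
python3 - <<'E'
from h import *
o,R=obs(); print(o['wrist_force'])
s=snapshot('side')[:,:,::-1]
cv2.imwrite('pics/lift.png',cv2.resize(s[100:220,230:430],None,fx=4,fy=4,interpolation=2))
E
```

```text
t 6.08 tcp [0.5973 0.3505 0.0578] w 0.0555
[[ 0.005 -0.336  0.942]
 [ 0.002  0.942  0.336]
 [-1.     0.001  0.005]]
[ 0.01047662  0.83018047 -0.41844319]
```

View pics/lift.png

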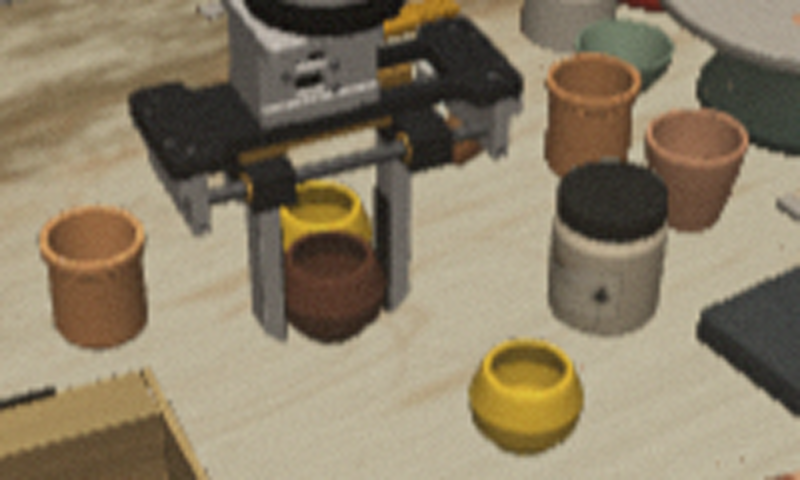

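The pot is held and clear of the surface. I'll lift further and measure where it sits in the jaws.

Call:
{"api": "step_arm", "payload": {
  "motion": "40 -1 0 0 0 0 0;40 -2 0 0 0 0 0;40 -2 0 0 0 0 0;40 -2 0 0 0 0 0;40 -1.5 0 0 0 0 0;40 -0.5 0 0 0 0 0;40 0 0 0 0 0 0;40 0 0 0 0 0 0"
}}

```text
time: 6.8
tool_pos: [0.5956, 0.3496, 0.1439]
ee_rot: [-3.13, 1.57, -2.787]
wrist_force: [0.3, 0.0, -1.4]
width: 0.0559
```

```bash
python3 - <<'E'
from h import *
o,R=obs(); print(o['wrist_force'])
s=snapshot('side')[:,:,::-1].copy()
cv2.imwrite('pics/lift2.png',cv2.resize(s[70:190,230:430],None,fx=4,fy=4,interpolation=2))
hsv=cv2.cvtColor(s,cv2.COLOR_BGR2HSV)
m=cv2.inRange(hsv,(0,80,20),(18,255,110))
k,l,st,ce=cv2.connectedComponentsWithStats(m)
for i in range(1,k):
    if st[i,4]>200 and 280<ce[i][0]<350 and 80<ce[i][1]<220:
        c=max(cv2.findContours((l==i).astype(np.uint8),0,2)[0],key=len)
        print(st[i],ce[i],cv2.minEnclosingCircle(c))
        uv=ce[i]
        p=plane('side',uv,o['tool_pos'][2]+.003); print(p, R.T@(p-o['tool_pos']))
print('to above pad', R.T@(np.array([.486,.125,.15])-o['tool_pos'])*100)
E
```

```text
t 6.8 tcp [0.5956 0.3496 0.1439] w 0.0559
[[-0.001 -0.336  0.942]
 [-0.     0.942  0.336]
 [-1.    -0.    -0.001]]
[ 0.32613567  0.01019084 -1.3925723 ]
[299 122  27  30 660] [311.3530303  135.83333333] ((311.0179138183594, 135.9247283935547), 15.209829330444336)
[0.59791274 0.34936283 0.14694351] [-0.00300162 -0.00105726  0.00211945]
to above pad [ -0.59178765 -17.47156778 -17.87305829]
```

View pics/lift2.png

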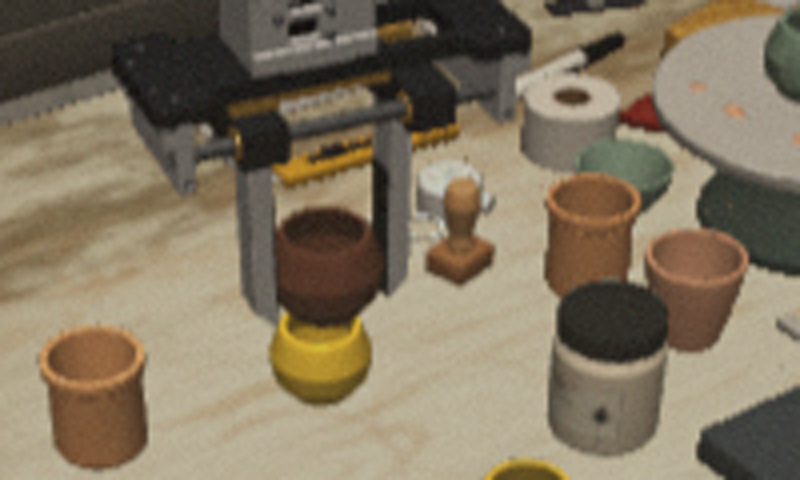

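The pot is upright and centred in the jaws to about 2 mm. Carrying it to above the pad.

Call:
{"api": "step_arm", "payload": {
  "motion": "40 0 -0.8 -0.8 0 0 0;40 0 -1.6 -1.6 0 0 0;40 0 -1.8 -1.8 0 0 0;40 0 -1.8 -1.8 0 0 0;40 0 -1.8 -1.8 0 0 0;40 0 -1.8 -1.8 0 0 0;40 0 -1.8 -1.8 0 0 0;40 0 -1.8 -1.8 0 0 0;40 0 -1.8 -1.9 0 0 0;40 0 -1.5 -1.6 0 0 0;40 0 -1 -1.1 0 0 0;40 0 0 0 0 0 0;40 0 0 0 0 0 0"
}}

```text
time: 7.93
tool_pos: [0.4868, 0.125, 0.1438]
ee_rot: [2.098, 1.57, 2.439]
wrist_force: [-0.4, -0.1, -1.4]
width: 0.0559
```

```bash
python3 - <<'E'
from h import *
o,R=obs(); print(R.T@(np.array([.486,.125,.032])-o['tool_pos'])*100)
s=snapshot('side')[:,:,::-1].copy();t=snapshot('top')[:,:,::-1]
cv2.imwrite('pics/over.png',np.vstack([cv2.resize(s[150:350,180:380],None,fx=2,fy=2,interpolation=2)[:320],cv2.resize(t[170:310,260:460],None,fx=2,fy=2)]))
E
```

```text
t 7.93 tcp [0.4868 0.125  0.1438] w 0.0559
[[-0.001 -0.335  0.942]
 [ 0.001  0.942  0.335]
 [-1.     0.001 -0.001]]
[11.18163573  0.01867003 -0.0645979 ]
```

View pics/over.png

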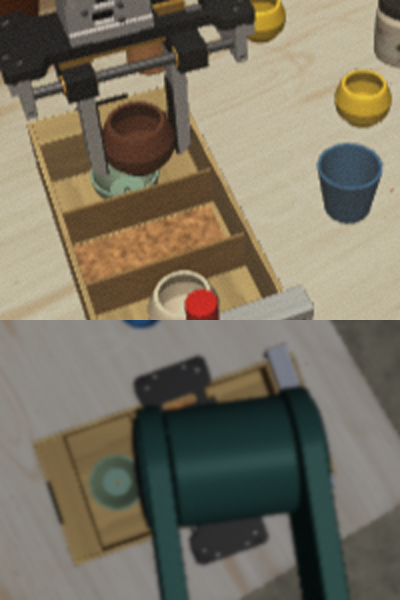

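The pot hangs over the middle cell and the side view shows it clear of the dividers. Lowering, with the last centimetre slow.

Call:
{"api": "step_arm", "payload": {
  "motion": "40 1 0 0 0 0 0;40 1.8 0 0 0 0 0;40 1.8 0 0 0 0 0;40 1.6 0 0 0 0 0;40 1.4 0 0 0 0 0;40 1 0 0 0 0 0;40 0.7 0 0 0 0 0;40 0.5 0 0 0 0 0;40 0.4 0 0 0 0 0;40 0.3 0 0 0 0 0;40 0.2 0 0 0 0 0;40 0 0 0 0 0 0;40 0 0 0 0 0 0"
}}

```text
time: 9.12
tool_pos: [0.4874, 0.1251, 0.0379]
ee_rot: [-0.081, 1.57, 0.262]
wrist_force: [0.0, -0.2, 0.6]
width: 0.0557
```

```bash
python3 - <<'E'
from h import *
o,R=obs(); print(o['wrist_force'])
s=snapshot('side')[:,:,::-1].copy()
cv2.imwrite('pics/low.png',cv2.resize(s[180:320,190:350],None,fx=4,fy=4,interpolation=2))
E
```

```text
t 9.12 tcp [0.4874 0.1251 0.0379] w 0.0557
[[ 0.001 -0.336  0.942]
 [ 0.     0.942  0.336]
 [-1.    -0.     0.001]]
[ 0.03884618 -0.21238961  0.60467879]
```

View pics/low.png

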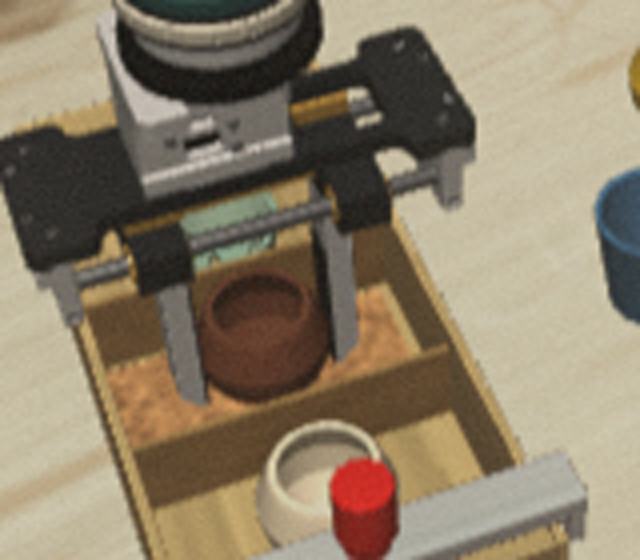

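The pot is between the dividers, upright over the pad and about 5 mm above it. Down a bit more.

Call:
{"api": "step_arm", "payload": {
  "motion": "40 0.2 0 0 0 0 0;40 0.15 0 0 0 0 0;40 0.1 0 0 0 0 0;40 0 0 0 0 0 0;40 0 0 0 0 0 0"
}}

```text
time: 9.58
tool_pos: [0.487, 0.1251, 0.0329]
ee_rot: [2.597, 1.571, 2.94]
wrist_force: [0.1, -0.3, -0.4]
width: 0.0555
```

Call:
{"api": "step_arm", "payload": {
  "motion": "40 0.1 0 0 0 0 0;40 0 0 0 0 0 0;40 0 0 0 0 0 0"
}}

```text
time: 9.83
tool_pos: [0.4872, 0.1251, 0.0326]
ee_rot: [-0.203, 1.57, 0.14]
wrist_force: [-1.6, -1.1, 2.9]
width: 0.0556
```

The wrist reads about 3 N upward, so the pot is on the pad. I'll open partly, staying within the cell.

Call:
{"api": "step_arm", "payload": {
  "motion": "64 0 0 0 0 0 0;70 0 0 0 0 0 0;76 0 0 0 0 0 0;80 0 0 0 0 0 0;80 0 0 0 0 0 0;80 0 0 0 0 0 0;80 0 0 0 0 0 0"
}}

```text
time: 10.42
tool_pos: [0.487, 0.1251, 0.0319]
ee_rot: [1.974, 1.571, 2.317]
wrist_force: [-0.5, -0.6, -0.5]
width: 0.0755
```

```bash
python3 - <<'E'
from h import *
o,R=obs(); print(o['wrist_force'])
s=snapshot('side')[:,:,::-1].copy()
cv2.imwrite('pics/rel.png',cv2.resize(s[180:320,190:350],None,fx=4,fy=4,interpolation=2))
E
```

```text
t 10.42 tcp [0.487  0.1251 0.0319] w 0.0755
[[-0.    -0.336  0.942]
 [ 0.     0.942  0.336]
 [-1.     0.    -0.   ]]
[-0.45824464 -0.64636501 -0.4621273 ]
```

View pics/rel.png

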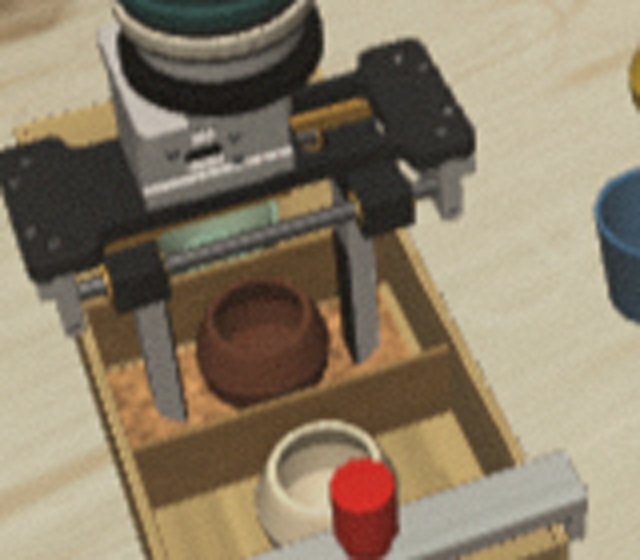

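The pot stands free and upright on the pad with both fingers off it. Raising straight up.

Call:
{"api": "step_arm", "payload": {
  "motion": "80 -0.5 0 0 0 0 0;80 -1 0 0 0 0 0;80 -1.5 0 0 0 0 0;80 -2 0 0 0 0 0;80 -2.5 0 0 0 0 0;80 -2.5 0 0 0 0 0;80 -2.5 0 0 0 0 0;80 -2 0 0 0 0 0;80 -1 0 0 0 0 0;80 0 0 0 0 0 0;80 0 0 0 0 0 0"
}}

```text
time: 11.38
tool_pos: [0.4872, 0.1251, 0.1873]
ee_rot: [-0.131, 1.57, 0.212]
wrist_force: [-0.2, 0.4, -1.2]
width: 0.0755
```

```bash
python3 - <<'E'
from h import *
o,R=obs()
s=snapshot('side')[:,:,::-1].copy();t=snapshot('top')[:,:,::-1]
hsv=cv2.cvtColor(s,cv2.COLOR_BGR2HSV)
m=cv2.inRange(hsv,(0,150,80),(6,255,255))|cv2.inRange(hsv,(172,150,80),(180,255,255))
k,l,st,ce=cv2.connectedComponentsWithStats(m)
for i in range(1,k):
    if 250<ce[i][0]<310 and st[i,4]>50: print(st[i],ce[i])
cv2.imwrite('pics/up.png',np.vstack([cv2.resize(s[180:350,180:380],None,fx=2.0,fy=2.0,interpolation=2),cv2.resize(t[190:300,280:480],None,fx=2,fy=2)]))
cv2.imwrite('pics/knob.png',cv2.resize(s[280:340,250:330],None,fx=8,fy=8,interpolation=2))
E
```

```text
t 11.38 tcp [0.4872 0.1251 0.1873] w 0.0755
[[ 0.001 -0.336  0.942]
 [ 0.     0.942  0.336]
 [-1.    -0.     0.001]]
[273 294  16  26 335] [280.64477612 306.47761194]
```

View pics/up.png

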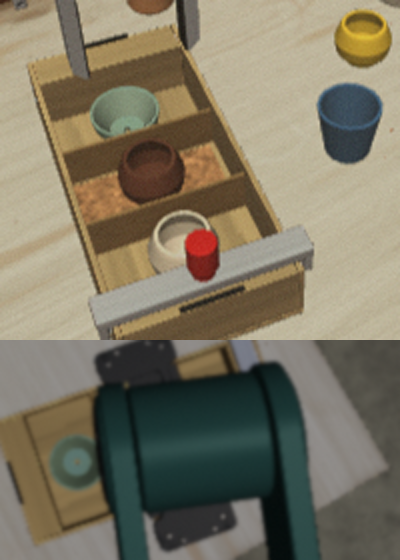

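View pics/knob.png

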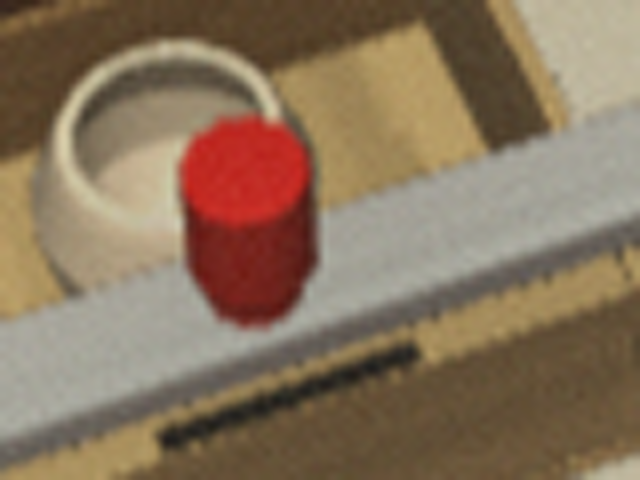

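The brown pot stands upright in the middle of the pad, below the rim. The knob's top face is centred at about side pixel (280.8,301.3).

```bash
python3 - <<'E'
from h import *
print(tri((280.75,301.25),(413.2,217.3)),plane('side',(280.75,301.25),.107),plane('top',(413.2,217.3),.107))
o,R=obs()
k=np.array([.5325,-.004,.15]); print(R.T@(k-o['tool_pos'])*100)
yd=R[:,1]; print('from boxcentre',np.array([.486,.125,0])-yd*.138)
# pot on pad check, side view, belly height .030
s=snapshot('side')[:,:,::-1].copy();hsv=cv2.cvtColor(s,cv2.COLOR_BGR2HSV)
m=cv2.inRange(hsv,(0,80,20),(14,255,95)); m[:240]=0;m[290:]=0;m[:,:230]=0;m[:,285:]=0
m=cv2.morphologyEx(m,cv2.MORPH_OPEN,np.ones((7,7)))
k,l,st,ce=cv2.connectedComponentsWithStats(m)
for i in range(1,k): print(st[i],ce[i],plane('side',ce[i],.0335))
E
```

```text
(array([ 0.53427347, -0.00218792,  0.10389174]), np.float64(0.0022177366020124855)) [ 0.53553491 -0.00437199  0.107     ] [ 0.53303279 -0.00166003  0.107     ]
t 11.48 tcp [0.4862 0.125  0.1853] w 0.0755
[[-0.003 -0.336  0.942]
 [-0.     0.942  0.336]
 [-1.     0.001 -0.003]]
[  3.52346511 -13.70633094   0.0347091 ]
from boxcentre [ 5.32412145e-01 -4.96116565e-03 -9.06052628e-05]
[243 251  23  14 219] [254.82648402 257.63926941] [0.48683222 0.14580845 0.0335    ]
[241 265  30  15 337] [255.23145401 272.41543027] [0.48877859 0.11241097 0.0335    ]
```

The pot measures at about (0.488,0.126) against the pad centre (0.486,0.125). Moving over the knob.

Call:
{"api": "step_arm", "payload": {
  "motion": "80 0 -0.8 0 0 0 0;80 0 -1.6 0 0 0 0;80 0 -2 0 0 0 0;80 0 -2 0 0 0 0;80 0 -2 0 0 0 0;80 0 -2 0 0 0 0;80 0 -1.6 0 0 0 0;80 0 -1.2 0 0 0 0;80 0 -0.5 0 0 0 0;80 0 0 0 0 0 0;80 0 0 0 0 0 0"
}}

```text
time: 12.45
tool_pos: [0.5329, -0.0037, 0.1866]
ee_rot: [2.157, 1.57, 2.499]
wrist_force: [0.6, 0.1, 0.5]
width: 0.0753
```

Call:
{"api": "step_arm", "payload": {
  "motion": "80 1 0 0 0 0 0;80 1.5 0 0 0 0 0;80 1.5 0 0 0 0 0;80 1.2 0 0 0 0 0;80 0.8 0 0 0 0 0;80 0 0 0 0 0 0;80 0 0 0 0 0 0"
}}

```text
time: 13.03
tool_pos: [0.5328, -0.0035, 0.1265]
ee_rot: [2.536, 1.57, 2.879]
wrist_force: [-0.5, -0.3, -0.5]
width: 0.0755
```

```bash
python3 - <<'E'
from h import *
o,R=obs(); print(o['wrist_force'])
s=snapshot('side')[:,:,::-1].copy()
cv2.imwrite('pics/k1.png',cv2.resize(s[210:350,200:360],None,fx=4,fy=4,interpolation=2))
E
```

```text
t 13.03 tcp [ 0.5328 -0.0035  0.1265] w 0.0755
[[-0.001 -0.337  0.942]
 [ 0.     0.942  0.337]
 [-1.     0.001 -0.001]]
[-0.53299163 -0.29287294 -0.47088593]
```

View pics/k1.png

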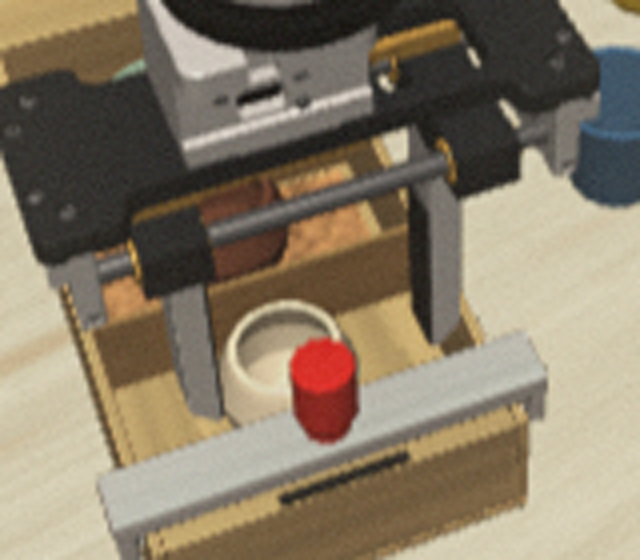

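The fingers straddle the knob and the midpoint of the tips lines up with it. Down 3 cm and pinch.

Call:
{"api": "step_arm", "payload": {
  "motion": "80 0.6 0 0 0 0 0;80 0.8 0 0 0 0 0;80 0.8 0 0 0 0 0;80 0.5 0 0 0 0 0;80 0.2 0 0 0 0 0;80 0 0 0 0 0 0;80 0 0 0 0 0 0"
}}

```text
time: 13.67
tool_pos: [0.5331, -0.0039, 0.0978]
ee_rot: [2.29, 1.571, 2.633]
wrist_force: [0.2, -0.4, 0.0]
width: 0.0751
```

Call:
{"api": "step_arm", "payload": {
  "motion": "40 0 0 0 0 0 0;30 0 0 0 0 0 0;20 0 0 0 0 0 0;10 0 0 0 0 0 0;10 0 0 0 0 0 0;10 0 0 0 0 0 0;10 0 0 0 0 0 0;10 0 0 0 0 0 0;10 0 0 0 0 0 0;10 0 0 0 0 0 0"
}}

```text
time: 14.5
tool_pos: [0.5334, -0.0038, 0.098]
ee_rot: [0.037, 1.57, 0.38]
wrist_force: [1.8, 0.2, -0.6]
width: 0.0235
```

```bash
python3 - <<'E'
from h import *
o,R=obs(); print(o['wrist_force'])
s=snapshot('side')[:,:,::-1].copy()
cv2.imwrite('pics/k2.png',cv2.resize(s[210:350,200:360],None,fx=4,fy=4,interpolation=2))
E
```

```text
t 14.5 tcp [ 0.5334 -0.0038  0.098 ] w 0.0235
[[ 0.001 -0.336  0.942]
 [ 0.     0.942  0.336]
 [-1.     0.     0.001]]
[ 1.82385484  0.22129176 -0.56746536]
```

View pics/k2.png

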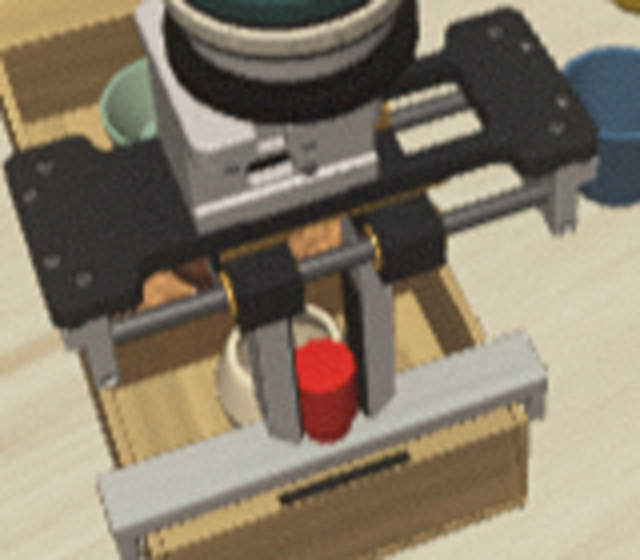

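The knob is pinched (width 23.5 mm against its 24 mm). I'll start the slide with a short test.

Call:
{"api": "step_arm", "payload": {
  "motion": "10 0 0.5 0 0 0 0;10 0 1 0 0 0 0;10 0 1 0 0 0 0;10 0 0.5 0 0 0 0;10 0 0 0 0 0 0"
}}

```text
time: 14.97
tool_pos: [0.5228, 0.0265, 0.098]
ee_rot: [0.942, 1.569, 1.287]
wrist_force: [2.9, 2.7, -1.8]
width: 0.0231
```

```bash
python3 - <<'E'
from h import *
o,R=obs(); print(o['wrist_force'],R.T@o['wrist_force'])
s=snapshot('side')[:,:,::-1].copy()
cv2.imwrite('pics/k3.png',cv2.resize(s[210:350,200:360],None,fx=4,fy=4,interpolation=2))
E
```

```text
t 14.97 tcp [0.5228 0.0265 0.098 ] w 0.0231
[[ 0.001 -0.338  0.941]
 [ 0.002  0.941  0.338]
 [-1.     0.002  0.001]]
[ 2.88439264  2.66480074 -1.8249186 ] [1.83218528 1.52948698 3.61316737]
```

View pics/k3.png

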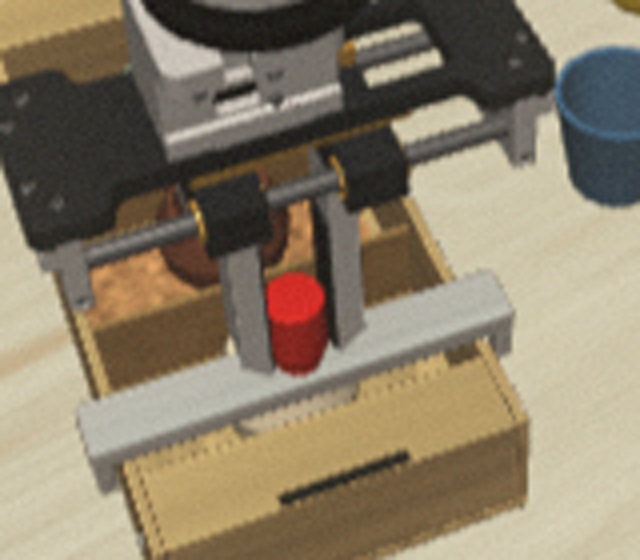

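The bar follows the gripper. Continuing, and watching the sideways force.

Call:
{"api": "step_arm", "payload": {
  "motion": "10 0 0.7 0 0 0 0;10 0 1.2 0 0 0 0;10 0 1.4 0 0 0 0;10 0 1.4 0 0 0 0;10 0 1.4 0 0 0 0;10 0 1.4 0 0 0 0;10 0 1.4 0 0 0 0;10 0 1.4 0 0 0 0;10 0 1 0 0 0 0;10 0 0.7 0 0 0 0;10 0 0 0 0 0 0"
}}

```text
time: 15.93
tool_pos: [0.4832, 0.1391, 0.098]
ee_rot: [0.231, 1.568, 0.575]
wrist_force: [6.5, 3.3, -3.7]
width: 0.0231
```

```bash
python3 - <<'E'
from h import *
o,R=obs(); print(R.T@o['wrist_force'])
s=snapshot('side')[:,:,::-1].copy()
cv2.imwrite('pics/k4.png',cv2.resize(s[180:350,180:360],None,fx=3,fy=3,interpolation=2))
E
```

```text
t 15.93 tcp [0.4832 0.1391 0.098 ] w 0.0231
[[ 0.003 -0.338  0.941]
 [ 0.002  0.941  0.338]
 [-1.     0.001  0.003]]
[3.74062271 0.93644912 7.23109315]
```

View pics/k4.png

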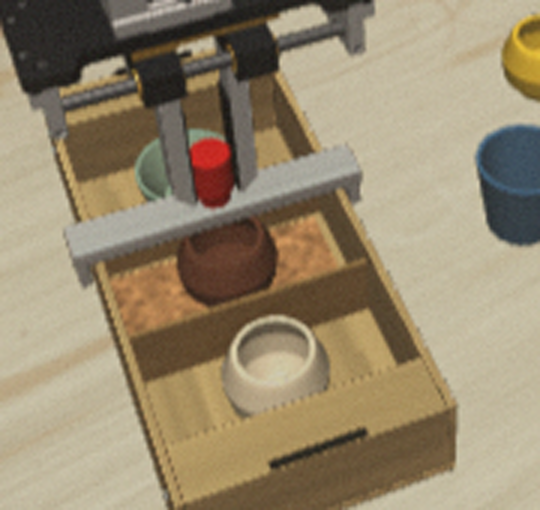

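The bar has passed over the brown pot without disturbing it. Continuing with a small sideways correction.

Call:
{"api": "step_arm", "payload": {
  "motion": "10 0 0.7 0.02 0 0 0;10 0 1.2 0.02 0 0 0;10 0 1.4 0.02 0 0 0;10 0 1.4 0.02 0 0 0;10 0 1.4 0.02 0 0 0;10 0 1.4 0.02 0 0 0;10 0 1.4 0.01 0 0 0;10 0 1.2 0.01 0 0 0;10 0 0.8 0.01 0 0 0;10 0 0.6 0 0 0 0;10 0 0 0 0 0 0"
}}

```text
time: 16.9
tool_pos: [0.4452, 0.2475, 0.098]
ee_rot: [0.897, 1.569, 1.241]
wrist_force: [4.2, 2.2, -3.8]
width: 0.0233
```

```bash
python3 - <<'E'
from h import *
o,R=obs(); print(R.T@o['wrist_force'])
p=np.array(o['tool_pos'])-np.array([.5334,-.0038,.098]); print('travel',np.linalg.norm(p[:2]))
E
```

```text
t 16.9 tcp [0.4452 0.2475 0.098 ] w 0.0233
[[ 0.    -0.337  0.941]
 [ 0.001  0.941  0.337]
 [-1.     0.001  0.001]]
[3.78330767 0.66764726 4.71425514]
travel 0.2662771557092083
```

Travel is 0.266 m. Creeping to the stop.

Call:
{"api": "step_arm", "payload": {
  "motion": "10 0 0.3 0 0 0 0;10 0 0.3 0 0 0 0;10 0 0.3 0 0 0 0;10 0 0.2 0 0 0 0;10 0 0 0 0 0 0;10 0 0 0 0 0 0"
}}

```text
time: 17.4
tool_pos: [0.4426, 0.2551, 0.098]
ee_rot: [-1.399, 1.567, -1.056]
wrist_force: [6.1, -1.4, -2.9]
width: 0.0235
```

```bash
python3 - <<'E'
from h import *
o,R=obs(); print(R.T@o['wrist_force'])
p=np.array(o['tool_pos'])-np.array([.5334,-.0038,.098]); print('travel',np.linalg.norm(p[:2]))
s=snapshot('side')[:,:,::-1].copy()
cv2.imwrite('pics/k5.png',cv2.resize(s[150:350,170:370],None,fx=3,fy=3,interpolation=2))
E
```

```text
t 17.4 tcp [0.4426 0.2551 0.098 ] w 0.0235
[[ 0.002 -0.336  0.942]
 [-0.003  0.942  0.336]
 [-1.    -0.003  0.001]]
[ 2.87878481 -3.34209901  5.28867033]
travel 0.2743806632347351
```

View pics/k5.png

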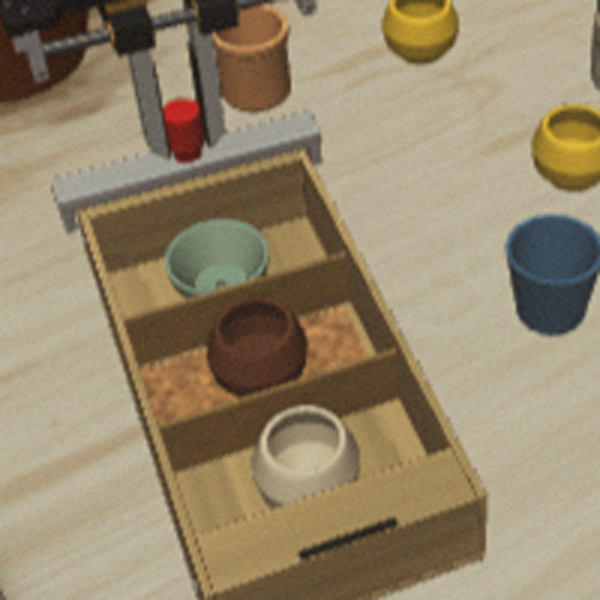

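The bar is at its stop: 0.274 m of travel and an opposing force of about 3 N. Releasing and going straight up.

Call:
{"api": "step_arm", "payload": {
  "motion": "35 0 0 0 0 0 0;50 0 0 0 0 0 0;60 0 0 0 0 0 0;60 0 0 0 0 0 0;60 0 0 0 0 0 0;60 -1 0 0 0 0 0;60 -2 0 0 0 0 0;60 -2.5 0 0 0 0 0;60 -2.5 0 0 0 0 0;60 -2.5 0 0 0 0 0;60 -2.5 0 0 0 0 0;60 -1.5 0 0 0 0 0;60 -0.5 0 0 0 0 0;60 0 0 0 0 0 0;60 0 0 0 0 0 0"
}}

```text
time: 18.7
tool_pos: [0.4414, 0.2564, 0.2475]
ee_rot: [3.104, 1.57, -2.836]
wrist_force: [0.4, -0.2, -0.5]
width: 0.0564
```

```bash
python3 - <<'E'
from h import *
o,R=obs(); print(o['wrist_force'])
s=snapshot('side')[:,:,::-1].copy();t=snapshot('top')[:,:,::-1].copy()
cv2.imwrite('pics/f.png',np.vstack([s[0:400,100:500][90:370],t[120:320,180:580]]))
b=s[180:260,170:300];cv2.imwrite('pics/f2.png',cv2.resize(b,None,fx=6,fy=6,interpolation=2))
E
```

```text
t 18.7 tcp [0.4414 0.2564 0.2475] w 0.0564
[[-0.001 -0.336  0.942]
 [-0.     0.942  0.336]
 [-1.     0.    -0.001]]
[ 0.40935396 -0.19752601 -0.50824351]
```

View pics/f.png

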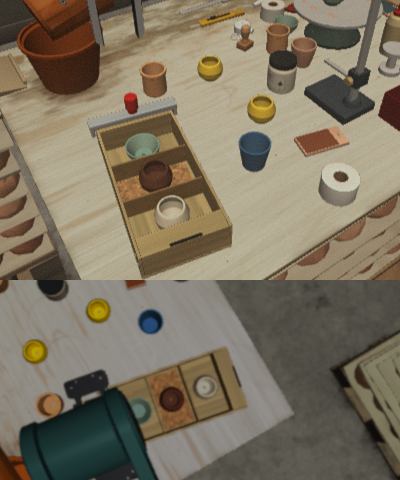

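View pics/f2.png

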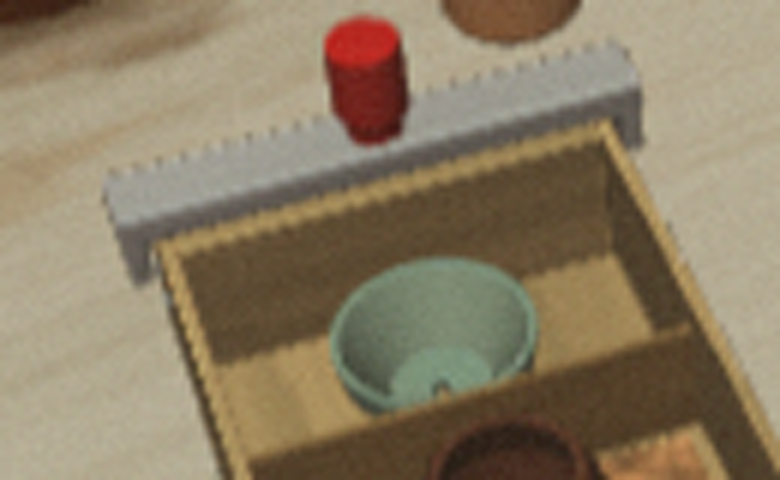

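```bash
python3 - <<'E'
from h import *
k=plane('side',(230.8,187.2),.107);k0=plane('side',(280.75,301.25),.107);print('bar travel',np.linalg.norm(k-k0))
t=snapshot('top')[:,:,::-1].copy();hsv=cv2.cvtColor(t,cv2.COLOR_BGR2HSV)
m=cv2.inRange(hsv,(0,80,10),(14,255,85));m[:215]=0;m[265:]=0;m[:,:335]=0;m[:,:]*=1;m[:,372:]=0
m=cv2.morphologyEx(m,cv2.MORPH_OPEN,np.ones((5,5)))
n,l,st,ce=cv2.connectedComponentsWithStats(m);i=1+np.argmax(st[1:,4]);print(st[i],ce[i])
p=plane('top',ce[i],.03);print('pot',p,'off',np.linalg.norm(p[:2]-[.486,.125]))
o=robot.get_obs();print(np.abs(o['qvel']).max(),o['time'])
robot.close_job()
E
```

```text
bar travel 0.2724058297404553
[339 227  25  25 489] [350.96523517 238.95296524]
pot [0.48621577 0.12605966 0.03      ] off 0.0010814041088822775
0.004880387054073048 18.85
the job is handed in; nothing more can be done
```

The job is done and handed in at 18.85 s of the 48 s allowed. The brown pot stands in the middle cell and the check bar is at its far stop.

**Pot:** I lowered the brown pot (46 mm high) until the wrist read about 3 N upward on the pad, then opened the jaws. My last top view puts it about 1 mm from the pad's measured centre. It stands upright and below the rim, and the bar passed over it without catching.

**Bar:** I pinched the red knob and slid the bar until the force turned against the motion. Travel was 0.274 m by the tool position and 0.272 m by the camera; the pass mark is 0.262 m.

**Everything else:** The blue pot, the flowerpot and the yellow look-alikes were never touched. They look unmoved in the final pictures, but I didn't measure their positions again. The gripper was clear of everything at hand-in.

**Disagreements:**
- The jaws closed to 55.5 mm on the pot, not the stated 58 mm.
- The two camera views of the knob differed by 2–4 mm.
- A sideways force of up to 7 N built up while sliding the bar, and I partly relieved it with a small correction.

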